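Hold the belt tensioner back for a belt change

TASK

The hose-brushing machine on the counter needs a new belt: pull its sloping front door all the way down so that it lies open, then push the sprung tensioner arm in the bay over to the left (as seen from the robot), past the click of its ratchet pawl. The worn pawl does not hold by itself, so finish while still holding the arm back with the fingers, past the click, for someone else to slip the belt on. Leave the soap bottle, the dish and the jar where they stand.

Things in the scene. Friction and masses are not known exactly. Their poses are not given: they have to be found in the camera images.
- machine: Grey metal machine, fixed, 315 (x) x 270 (y) x 140 mm high. Origin on the counter below the middle of the door hinge at its front; +x runs from front to back, away from the robot, +y is its left seen from the robot, z up. Housing at x 115 to 315, flat top 140 high. In front of it is the belt bay, covered by the sloping door and open from above and in front once the door is down.
- bay (a point): Middle of the belt bay's floor, 12 mm above the counter, machine x = 62. The bay is 100 (x) x 250 (y), between side cheeks whose tops slope with the door (height about 55 mm + machine x); front sill 55 high. Two bare pulleys on its back plate stand out to machine x = 90: y = 80 (radius 30, axis 75 above the counter) and y = -90 (radius 15, axis 60 above it).
- door (a joint): Door angle: 0 = shut (leaning back 45 degrees), 0.79 = upright, 2.2 = fully down (stop), lying out towards the robot. Metal panel 266 x 150 x 8 mm, 0.4 kg; hinge line along machine y at x = 0, 65 mm above the counter. No latch or spring; 1 to 4 N at the bar move it. Let go before upright it falls shut; let go past upright it sinks down by itself, damped, in a few seconds.
- door_bar (a point): Middle of the door's round grip bar, 12 mm thick, 110 long along machine y, on two end posts (100 mm gap) beyond the door's upper edge, 182 mm from the hinge line. Shut: at machine x = 106, 213 above the counter, free behind, in front and above (door edge 40 lower, housing top 73 lower). It can be hooked from behind with shut fingers or pinched from above.
- tension_arm: Sprung steel tensioner arm standing in the bay: 70 long, 14 wide, black idler roller (28 diameter) on its rear face, push pad on its front. Origin on its pivot axis (along machine x) at machine x = 0, y = 0, 30 mm above the counter; its z axis runs up along the arm.
- push_pad (a point): Centre of the push pad on the arm's front: a steel block 26 (machine x) x 12 (y) x 36 tall (along the arm), at machine x = 67, 55 mm from the pivot axis; at rest at machine y = -26, 78 above the counter. Its right (-y) side is what is pushed; 85 mm of free space to the right of it.
- tensioner (a joint): Swing of the tensioner arm: 0 = at rest, leaning 0.5 rad to the machine's right (-y); grows as it is pushed to the left (+y); upright at 0.5; a small sprung pawl left of its pivot is pressed down by a tooth on the way and snaps back up (the click) at 0.60; end stop at 0.80. The spring always drives it back to 0 when let go: at the pad 3 N at rest, some 7 N near and past the click.
- soap: Soap bottle with pump, 64 diameter, 168 high; origin at its foot. Bystander.
- dish: White bowl, 110 diameter, 50 high; origin at its foot. Bystander.
- jar: Glass jar with steel cap, 60 diameter, 85 high; origin at its foot. Bystander.

How it is judged:
On the way, in this order (a step that is already met when the one before it is completed fails the run):
1. the door is pulled all the way down (value of joint door above 2 rad), for 0.2 s.
2. the fingers push the tensioner arm past the click (value of joint tensioner above 0.6 rad and contact force between the fingers and tension_arm above 2 N), for 0.3 s.
At the end, for the whole second after the job is handed in: The program ends while holding: the tensioner arm stays beyond 0.60 rad (past the click) and still (under 0.1 rad/s), held by the fingers with more than 2 N, and the door is down beyond 2.0 rad. The bystanders stand within 30 mm of where they were (all of step 2 and velocity of joint tensioner between -0.1 and 0.1 rad/s and value of joint door above 2 rad); the arm keeps its last pose, push and grip.
It fails at once if the soap bottle, dish or jar is moved more than 30 mm or tipped (distance of any of soap, dish, jar from where it was at the start of the episode above 0.03 m or angle between any of soap, dish, jar's own z axis and vertical above 0.5 rad).
It also fails if it takes over 48 s, if anything falls off the work surface, if the arm or the gripper's body presses on something with over 40 N, if the wrist force passes 120 N, or if a joint passes its speed limit or range.

ROBOT

A 6-joint arm with a two-finger parallel gripper is mounted at the origin on the work surface. World frame = base frame: x ahead of the robot, y to its left, z up, the work surface at z = 0. Lengths are in m, angles in rad, forces in N, time in s.
With the tool pointing down it reaches from about 0.35 to 0.975 m from the base axis. Payload 4.9 kg.
Tool frame: the origin (TCP) lies at the very end of the fingers, on their centre line; the grasp point (between the pads) lies 19 mm behind it; z points along the fingers, y is the line along which they close (so a half turn about z gives the same grasp; the last joint's range is limited). The gripper opens to 85 mm and grips with 20 to 120 N. Pads are 22 mm wide; open, the fingers measure 114 mm over their backs; the gripper's body (76 mm by 85 mm) begins 54 mm behind the grasp point. The pads swing forward as they close: fully open they stand 13 mm farther back than shut.
Start: joints at [1.2, 0.053, 1.613, -0, 1.476, -0.119], TCP at [0.156, 0.605, 0.231] pointing down, gripper open.
Joint ranges: [-3.01, 3.01], [-1.01, 2.22], [0.06, 2.58], [-1.02, 4.17], [0.09, 2.62], [-3.14, 3.14]. Speed limits (rad/s): [2.57, 2.57, 3.14, 3.14, 3.14, 3.14].

INTERFACE

Orientations are given as a rotation vector (axis times angle).
In Python, from station import ctrl, imaging gives the robot as it stands.
- The arm moves only by the tool play_rows, never from a script. Its argument "series" is a list of rows, each a list of 3 entries, a list of its own where there are three numbers: the opening, from 0 (shut) to 1 (fully open), then the shift along the tool's x, y, z each as a share of 0.05 m, from -1 to 1, then the turn, a rotation vector about the tool's x, y, z each as a share of 8 degrees, from -1 to 1. In form: [[grip, [dx, dy, dz], [ax, ay, az]], ...]. A call has 1 to 8 rows; each row shifts and turns the commanded pose from where the row before left it, along the tool's axes as they then stand; what a row does not reach is not made up. A row lasts 1/8 s, in which the tool goes at most 62.5 mm and 10.7 degrees, less where a joint would pass 70% of its speed; a pose out of reach is approached as far as the arm can. A call with a number of a shift or a turn outside -1 to 1 is refused whole. A call with a gripper value outside its range is refused whole. The fingers move at their own pace and stop on an object; "force" is the grip in N (left out, the last holds). Time passes only in rows, so rows that do not move let the fingers close. It gives the time, the measured TCP pose, the force, the opening and the grip force at its end, in the units of the state.
- ctrl.get_obs(): the state, without advancing time (a new reading comes with each control period).
- imaging.get_image(name): name is "scene" or "side" or "wrist"; returns a dict with "color" (400x640x3 uint8, blue, green, red), "fx", "fy", "cx", "cy" (pixels), "D" ([k1, k2, p1, p2, k3] as OpenCV has them; the pictures are not rectified), "extrinsics" (4x4, takes a point from world to camera coordinates); the wrist camera has in their place "hand_eye" (4x4, takes a point from camera to tool coordinates, whose origin is the TCP and whose axes are the flange's). Camera axes: x right, y down, z forward; pixel columns grow to the right and rows downward; lengths in m; the calibration is good to about 2 mm. A picture is of the moment at which its call begins: read the wrist's pose just before it. There is no depth.
- ctrl.finish_job(): hands the job in; it is judged then, once.
The state is a dict: "t": time; "q": joint angles; "dq": joint speeds; "effort": joint torques, N m; "tool_pos": TCP position; "tool_rot": TCP orientation; "contact_force": force on the tool from outside, world axes, zero at the start; "wrist_torque": the same for the moment, N m; "opening": finger opening in m; "grip_force": force on a finger pad.
Only numpy, scipy, OpenCV 4.12 (cv2) and the standard library are available. Lean on these libraries where they do the work, as an engineer would, in place of code of your own. Each camera call takes 0.05 s, during which the arm holds its last target. There are 200 camera calls.

## Working session

There is one attempt and no reset: what is moved stays moved. The work goes in short steps, Python scripts to look and compute and a tool call to move; the robot and the scene stay as the last step left them, time stands still between calls to the robot, and variables do not carry over. Pictures are saved under pics/ and viewed, at most 10 in all, crops included, and the job is handed in when it is done.

Besides the shell and the picture viewer there is one more tool, called after "Request:" by a JSON object that holds its "fn" and its "kwargs". play_rows: Moves the arm, as the interface text tells. Shift numbers are shares of 0.05 m and turn numbers shares of 8 degrees, none past 1 either way. Its arguments: {"type":"object","properties":{"series":{"type":"array"},"force":{"type":"number"}},"required":["series"]}

```bash
mkdir -p pics; ls
python3 - <<'E'
from station import ctrl, imaging
import cv2,pickle,numpy as np
np.set_printoptions(precision=4,suppress=True)
d={}
for n in("scene","side"):
    im=imaging.get_image(n);d[n]=im;cv2.imwrite(f"pics/{n}0.png",im["color"])
    print(n,im["fx"],im["cx"],im["cy"],im["D"]);print(np.array(im["extrinsics"]))
pickle.dump(d,open("d0.pkl","wb"))
o=ctrl.get_obs();print(o)
E
```

```text
pics
scene 432.0686866049761 327.35701456752156 202.79745742616035 [-0.1003  0.      0.      0.      0.    ]
[[-0.0449  0.999   0.0037 -0.0054]
 [ 0.7137  0.0347 -0.6996 -0.3052]
 [-0.699  -0.0288 -0.7145  1.7291]
 [ 0.      0.      0.      1.    ]]
side 366.61019305209953 324.8869023063773 199.75228778338155 [0.0002 0.     0.     0.     0.    ]
[[-0.9968 -0.0796  0.0104  0.5932]
 [-0.0617  0.6769 -0.7335  0.12  ]
 [ 0.0514 -0.7318 -0.6796  1.1192]
 [ 0.      0.      0.      1.    ]]
{'t': 0.1, 'q': array([ 1.2   ,  0.0533,  1.6141, -0.    ,  1.476 , -0.119 ]), 'dq': array([ 0.0003,  0.0011, -0.0036,  0.0002, -0.002 ,  0.002 ]), 'effort': array([ -0.0001, -39.4911, -37.1359,  -0.0001,   0.004 ,   0.    ]), 'tool_pos': array([0.1555, 0.6048, 0.2302]), 'tool_rot': array([-0.3945, -3.1163,  0.0029]), 'contact_force': array([-0.0603, -0.3293,  0.1767]), 'wrist_torque': array([ 0.0257,  0.0147, -0.0316]), 'grip_force': 0.0, 'opening': 0.08553465004466605}
```

View pics/scene0.png

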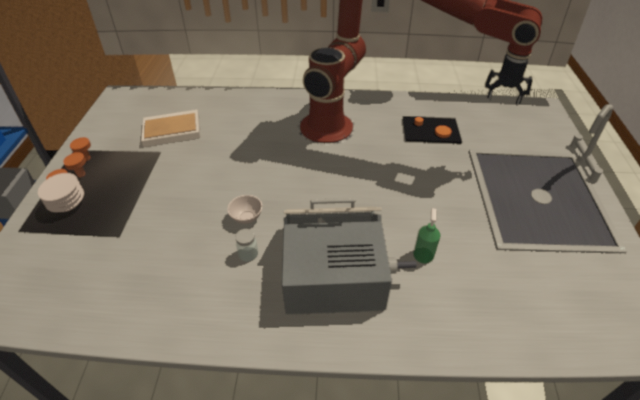

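View pics/side0.png

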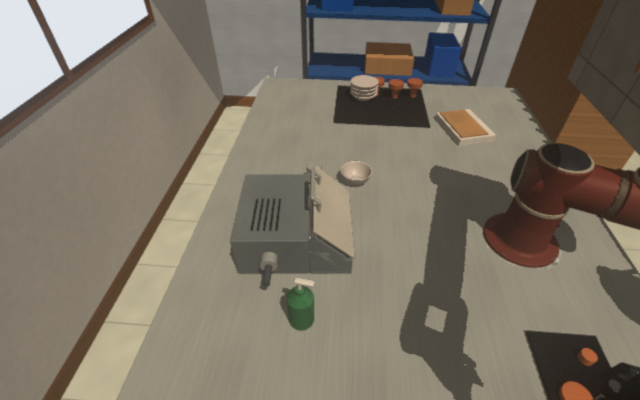

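The scene view faces the robot, with the machine at about (335,250), the bottle at (427,240), the dish at (245,210) and the jar at (246,246). The side view shows the sloping door at (330,215). I'll enlarge both.

Run:
```python
import cv2,pickle,numpy as np
d=pickle.load(open("d0.pkl","rb"))
a=cv2.resize(d["scene"]["color"][180:320,215:455],None,fx=3.3,fy=3.3,interpolation=cv2.INTER_CUBIC)
b=cv2.resize(d["side"]["color"][150:340,220:380],None,fx=3.1,fy=3.1,interpolation=cv2.INTER_CUBIC)
cv2.imwrite("pics/a.png",a);cv2.imwrite("pics/b.png",b)
```

```text
(no output)
```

View pics/a.png

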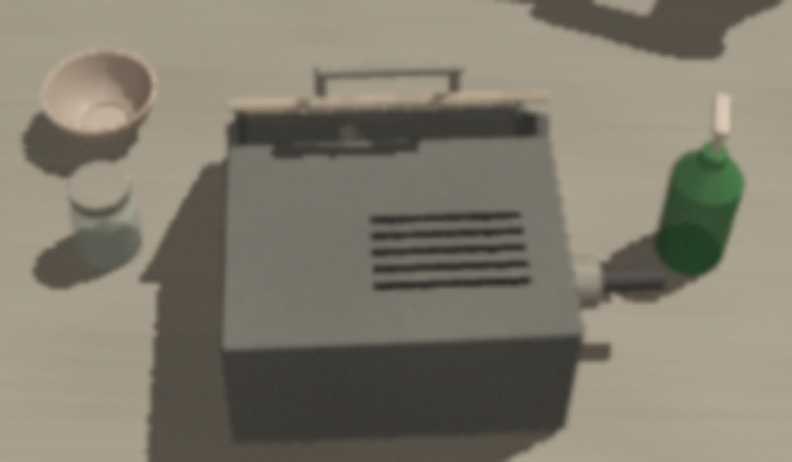

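View pics/b.png

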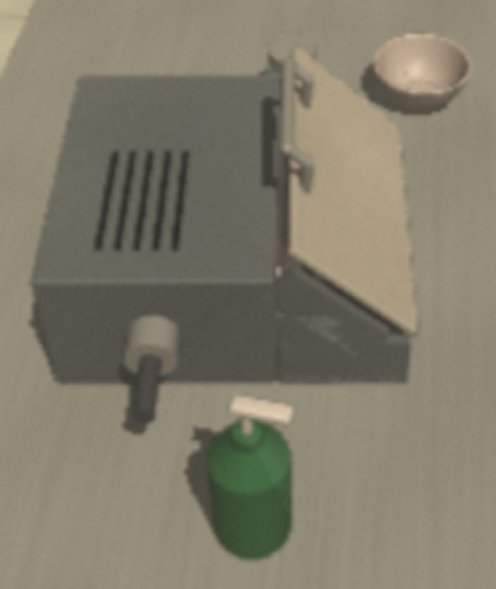

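The crops show the housing-top corners, the door bar (crop a (318..460, 72)), the dish, the jar and the bottle. Next I'll fit the machine's pose.

```bash
cat > h.py <<'E'
import cv2,numpy as np,pickle
from scipy.optimize import least_squares
from scipy.spatial.transform import Rotation as R
def proj(im,P):
    E=np.array(im["extrinsics"]);K=np.array([[im["fx"],0,im["cx"]],[0,im["fy"],im["cy"]],[0,0,1.]])
    return cv2.projectPoints(np.float64(P),cv2.Rodrigues(E[:3,:3])[0],E[:3,3],K,np.array(im["D"],float))[0][:,0]
def m2w(p,P):
    c,s=np.cos(p[2]),np.sin(p[2]);P=np.atleast_2d(P)
    return np.c_[p[0]+c*P[:,0]-s*P[:,1],p[1]+s*P[:,0]+c*P[:,1],P[:,2]]
E
python3 - <<'E'
from h import *
np.set_printoptions(precision=4,suppress=True)
d=pickle.load(open("d0.pkl","rb"))
A=[((.115,-.135,.14),(230,147)),((.115,.135,.14),(548,138)),((.315,-.135,.14),(224,350)),((.315,.135,.14),(580,335)),((.315,-.135,0),(235,440)),((.315,.135,0),(563,427)),((.106,-.056,.213),(318,72)),((.106,.056,.213),(461,71))]
B=[((.115,.135,.14),(275,280)),((.315,.135,.14),(36,282)),((.315,-.135,.14),(80,77)),((.315,.135,0),(57,382)),((.115,.135,0),(278,380)),((0,.135,0),(407,380)),((.106,.055,.213),(290,155))]
ua=np.array([b for _,b in A])/3.3+[215,180];ub=np.array([b for _,b in B])/3.1+[220,150]
PA=[a for a,_ in A];PB=[a for a,_ in B]
f=lambda p:np.r_[proj(d["scene"],m2w(p,PA))-ua,proj(d["side"],m2w(p,PB))-ub].ravel()
r=least_squares(f,[.55,0,0],loss="soft_l1");print(r.x);print(f(r.x).reshape(-1,2))
def ray(n,u,z):
    g=lambda q:(proj(d[n],[[q[0],q[1],z]])-u).ravel()
    return least_squares(g,[.6,0]).x
for nm,n,u,z in[("soap","scene",np.array((690,262))/3.3+[215,180],.0),("soaps","side",np.array((250,535))/3.1+[220,150],0),("jarcap","scene",np.array((100,185))/3.3+[215,180],.085),("dish","scene",np.array((99,90))/3.3+[215,180],.05),("dishside","side",np.array((421,65))/3.1+[220,150],.05)]:print(nm,ray(n,u,z))
np.save("p.npy",r.x)
p=r.x
for nm,P in dict(bar=(.106,0,.213),pad=(.067,-.026,.078),hinge=(0,0,.065)).items():print(nm,m2w(p,P))
E
```

```text
[0.5202 0.0369 0.095 ]
[[-1.4397 -1.2551]
 [ 0.4096 -1.9656]
 [-1.2278 -1.0269]
 [ 1.7834 -1.0152]
 [-0.6188  1.1144]
 [ 0.9125  0.6725]
 [ 0.1126 -0.5919]
 [-0.7871 -1.6918]
 [ 0.3724  0.0464]
 [-2.3695 -0.2156]
 [-0.9651 -1.5866]
 [-0.6984  0.8051]
 [ 0.3563  0.9828]
 [ 0.1058  0.7161]
 [-0.9524 -2.5009]]
soap [0.6464 0.3206]
soaps [0.629  0.3304]
jarcap [ 0.6525 -0.1981]
dish [ 0.5074 -0.2296]
dishside [ 0.5056 -0.2249]
bar [[0.6258 0.047  0.213 ]]
pad [[0.5894 0.0174 0.078 ]]
hinge [[0.5202 0.0369 0.065 ]]
```

```bash
cat >> h.py <<'E'
p=None
try: p=np.load("p.npy")
except Exception: pass
def plan(tgt_m=None,tgt_w=None,o=None):
    "print tool axes and shift in rows' shares to reach target; also machine coords of TCP"
    from station import ctrl
    np.set_printoptions(precision=3,suppress=True)
    o=o or ctrl.get_obs();M=R.from_rotvec(o["tool_rot"]).as_matrix();t=np.array(o["tool_pos"])
    c,s=np.cos(p[2]),np.sin(p[2]);Rm=np.array([[c,-s,0],[s,c,0],[0,0,1]])
    print("t",o["t"],"tcp_m",Rm.T@(t-[p[0],p[1],0]),"tcp_w",t,"F_m",Rm.T@o["contact_force"],"open",o["opening"])
    print("tool axes in machine (cols)\n",Rm.T@M)
    if tgt_m is not None:tgt_w=m2w(p,tgt_m)[0]
    if tgt_w is not None:print("shares",M.T@(np.array(tgt_w)-t)/.05)
E
python3 -c "
from h import *
plan((.150,0,.28))"
```

```text
t 0.1 tcp_m [-0.309  0.6    0.23 ] tcp_w [0.156 0.605 0.23 ] F_m [-0.091 -0.322  0.177] open 0.08553465004466605
tool axes in machine (cols)
 [[-0.94   0.34  -0.001]
 [ 0.34   0.94  -0.002]
 [ 0.    -0.002 -1.   ]]
shares [-12.715  -8.164  -0.983]
```

Request:
{"fn": "play_rows", "kwargs": {"series": [[0,[0,0,-0.6],[0,0,-0.83]],[0,[0,0,-0.6],[0,0,-0.83]],[0,[0,0,0],[0,0,-0.83]],[0,[-0.7,-0.92,0],[0,0,0]],[0,[-0.7,-0.92,0],[0,0,0]],[0,[-0.7,-0.92,0],[0,0,0]],[0,[-0.7,-0.92,0],[0,0,0]],[0,[-0.7,-0.92,0],[0,0,0]]], "force": 60}}

```text
t: 1.1
tool_pos: [0.3527, 0.3914, 0.2908]
tool_rot: [0.151, -3.138, 0.0]
contact_force: [1.1, 1.3, 0.1]
opening: 0.0002
grip_force: 0.0
```

Request:
{"fn": "play_rows", "kwargs": {"series": [[0,[-0.7,-0.92,0],[0,0,0]],[0,[-0.7,-0.92,0],[0,0,0]],[0,[-0.7,-0.92,0],[0,0,0]],[0,[-0.7,-0.92,0],[0,0,0]],[0,[0,0,0],[0,0,0]]]}}

```text
t: 1.72
tool_pos: [0.5105, 0.2204, 0.2903]
tool_rot: [0.142, -3.137, 0.001]
contact_force: [-0.5, 0.5, 0.3]
opening: 0.0003
grip_force: 0.0
```

```bash
python3 -c "
from h import *
plan((.145,0,.28))"
```

```text
t 1.725 tcp_m [0.008 0.184 0.29 ] tcp_w [0.511 0.22  0.29 ] F_m [-0.45   0.527  0.322] open 0.00028884278593850995
tool axes in machine (cols)
 [[-1.     0.005 -0.001]
 [ 0.005  1.    -0.001]
 [ 0.001 -0.001 -1.   ]]
shares [-2.763 -3.66   0.206]
```

Request:
{"fn": "play_rows", "kwargs": {"series": [[0,[-0.7,-0.92,0],[0,0,0]],[0,[-0.7,-0.92,0],[0,0,0]],[0,[-0.7,-0.92,0],[0,0,0]],[0,[-0.7,-0.9,0],[0,0,0]],[0,[0,0,0],[0,0,0]]]}}

```text
t: 2.35
tool_pos: [0.6667, 0.0527, 0.2896]
tool_rot: [0.146, -3.136, -0.0]
contact_force: [0.1, 0.4, -0.5]
opening: 0.0001
grip_force: 0.0
```

```bash
python3 -c "
from h import *
plan((.145,0,.195))
from station import imaging
im=imaging.get_image('side')
cv2.imwrite('pics/s1.png',cv2.resize(im['color'][110:310,210:410],None,fx=2.8,fy=2.8))"
```

```text
t 2.35 tcp_m [0.147 0.002 0.29 ] tcp_w [0.667 0.053 0.29 ] F_m [ 0.14   0.419 -0.475] open 9.376565709228253e-05
tool axes in machine (cols)
 [[-1.     0.002 -0.002]
 [ 0.002  1.     0.   ]
 [ 0.002  0.    -1.   ]]
shares [ 0.043 -0.037  1.892]
```

View pics/s1.png

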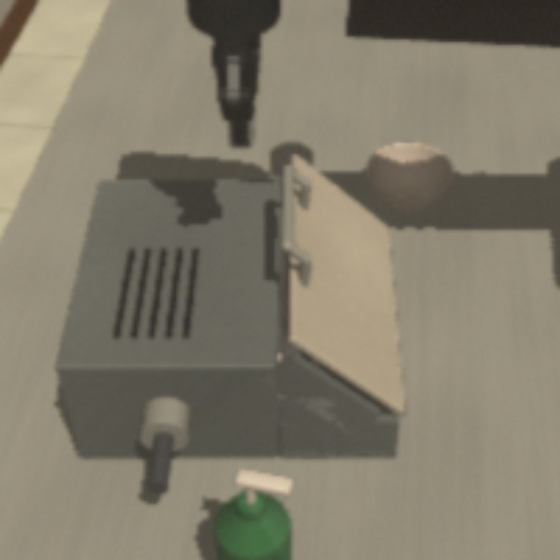

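Request:
{"fn": "play_rows", "kwargs": {"series": [[0,[0,0,1],[0,0,0]],[0,[0,0,0.9],[0,0,0]],[0,[0.4,0,0],[0,0,0]],[0,[0.5,0,-0.25],[0,0,0]],[0,[0.5,0,-0.22],[0,0,0]],[0,[0.6,0,-0.15],[0,0,0]],[0,[0.6,0,-0.05],[0,0,0]],[0,[0.4,0,0],[0,0,0]]]}}

```text
t: 3.4
tool_pos: [0.5148, 0.0423, 0.2304]
tool_rot: [-0.154, 3.136, 0.001]
contact_force: [0.9, 0.6, -0.9]
opening: 0.0002
grip_force: 0.5
```

```bash
python3 -c "
from h import *
plan((-.08,0,.2))"
```

```text
t 3.4 tcp_m [-0.005  0.006  0.23 ] tcp_w [0.515 0.042 0.23 ] F_m [ 0.974  0.545 -0.944] open 0.00019609789977156406
tool axes in machine (cols)
 [[-1.    -0.003  0.002]
 [-0.003  1.     0.001]
 [-0.002  0.001 -1.   ]]
shares [ 1.503 -0.112  0.605]
```

Request:
{"fn": "play_rows", "kwargs": {"series": [[0,[0.6,0,0.1],[0,0,0]],[0,[0.6,0,0.2],[0,0,0]],[0,[0.5,0,0.3],[0,0,0]],[0,[0,0,0],[0,0,0]],[0,[-0.5,0,-0.3],[0,0,0]],[0,[-0.8,0,-0.3],[0,0,0]],[0,[-0.8,-0.8,0],[0,0,0]],[0,[-0.6,-0.9,0],[0,0,0]]]}}

```text
t: 4.4
tool_pos: [0.577, -0.039, 0.231]
tool_rot: [-0.155, 3.135, 0.0]
contact_force: [0.2, 0.7, -0.6]
opening: -0.0
grip_force: 0.0
```

Request:
{"fn": "play_rows", "kwargs": {"series": [[0,[0,0,0],[0,0,0]],[0,[0,0,0],[0,0,0]],[0,[0,0,0],[0,0,0]],[0,[0,0,0],[0,0,0]],[0,[0,0,0],[0,0,0]],[0,[0,0,0],[0,0,0]],[0,[0,0,0],[0,0,0]],[0,[0,0,0],[0,0,0]]]}}

```text
t: 5.4
tool_pos: [0.5743, -0.0396, 0.2298]
tool_rot: [0.15, -3.138, -0.0]
contact_force: [0.4, 0.3, -0.1]
opening: 0.0002
grip_force: 0.0
```

Request:
{"fn": "play_rows", "kwargs": {"series": [[0,[0,0,0],[0,0,0]],[0,[0,0,0],[0,0,0]],[0,[0,0,0],[0,0,0]],[0,[0,0,0],[0,0,0]],[0,[0,0,0],[0,0,0]],[0,[0,0,0],[0,0,0]],[0,[0,0,0],[0,0,0]],[0,[0,0,0],[0,0,0]]]}}

```text
t: 6.4
tool_pos: [0.5744, -0.0396, 0.2298]
tool_rot: [-0.151, 3.138, -0.0]
contact_force: [0.3, -0.2, 0.1]
opening: 0.0
grip_force: 0.0
```

```bash
python3 -c "
from h import *
plan((.062,-.085,.2))
from station import imaging
a=imaging.get_image('side');b=imaging.get_image('scene')
x=cv2.resize(a['color'][130:310,210:410],(500,450));y=cv2.resize(b['color'][150:310,240:400],(300,300))
d=np.zeros((450,800,3),np.uint8);d[:,:500]=x;d[:300,500:]=y
cv2.imwrite('pics/s2.png',d)"
```

```text
t 6.4 tcp_m [ 0.047 -0.081  0.23 ] tcp_w [ 0.574 -0.04   0.23 ] F_m [ 0.305 -0.203  0.132] open 3.688244730902392e-07
tool axes in machine (cols)
 [[-1.    -0.001  0.   ]
 [-0.001  1.    -0.   ]
 [-0.    -0.    -1.   ]]
shares [-0.307 -0.074  0.596]
```

View pics/s2.png

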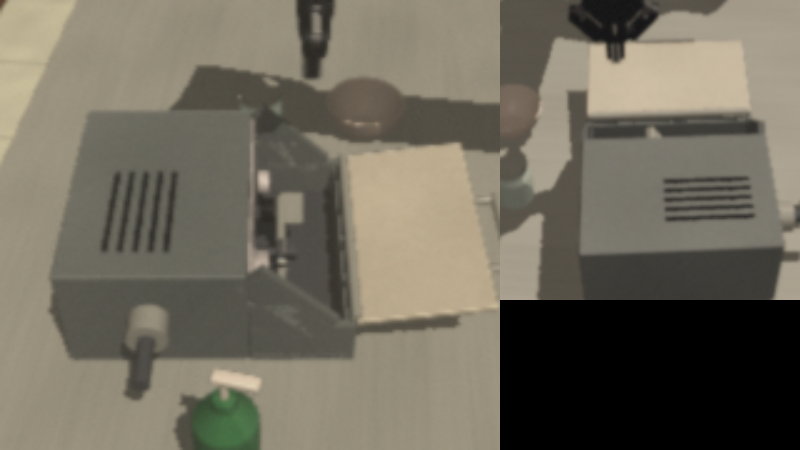

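The side view shows the door down, with the bar at crop (485,200) and the pad at (290,207). The fingers are high above the bay. I'll check both against the model.

```bash
python3 -c "
from h import *
d=pickle.load(open('d0.pkl','rb'))
f=.62-2.2
P=[(.067,-.035,.094),(.067,-.026,.078),(.182*np.sin(f),0,.065+.182*np.cos(f)),(.182*np.sin(f),.055,.065+.182*np.cos(f)),(0,.135,.055),(.115,.135,.14)]
u=proj(d['side'],m2w(p,P));print((u-[210,130])*2.5)
u=proj(d['scene'],m2w(p,P));print((u-[240,150])*1.875+[500,0])"
```

```text
[[291.57564176 191.60319195]
 [291.53398604 206.63428319]
 [503.19067038 230.33559051]
 [512.32000911 265.48872756]
 [356.54633527 327.60125453]
 [247.7051334  275.92253081]]
[[648.76298503 131.79653403]
 [654.64013514 138.48680113]
 [663.33957879  39.17678738]
 [694.04464722  38.25068935]
 [750.84860233 113.83656795]
 [765.25654382 130.97356804]]
```

Request:
{"fn": "play_rows", "kwargs": {"series": [[0,[-0.34,0.22,0],[0,0,0]],[0,[0,0,0.8],[0,0,0]],[0,[0,0,0.8],[0,0,0]],[0,[0,0,0.8],[0,0,0]],[0,[0,0,0.7],[0,0,0]],[0,[0,0,0],[0,0,0]]]}}

```text
t: 7.25
tool_pos: [0.5881, -0.0259, 0.0711]
tool_rot: [0.151, -3.131, -0.003]
contact_force: [1.1, 0.1, 0.5]
opening: 0.0
grip_force: 0.0
```

Request:
{"fn": "play_rows", "kwargs": {"series": [[0,[0,0.2,0],[0,0,0]],[0,[0,0.2,0],[0,0,0]],[0,[0,0.1,0],[0,0,0]],[0,[0,0,0],[0,0,0]]]}}

```text
t: 7.75
tool_pos: [0.5906, -0.0029, 0.0789]
tool_rot: [-0.152, 3.131, -0.006]
contact_force: [-0.2, -5.6, 4.4]
opening: 0.0
grip_force: 2.7
```

```bash
python3 -c "
from h import *
plan((.064,-.013,.074))"
```

```text
t 7.75 tcp_m [ 0.066 -0.046  0.079] tcp_w [ 0.591 -0.003  0.079] F_m [-0.688 -5.563  4.449] open 4.4957175437668e-05
tool axes in machine (cols)
 [[-1.    -0.002  0.007]
 [-0.002  1.    -0.004]
 [-0.007 -0.004 -1.   ]]
shares [0.045 0.666 0.094]
```

Request:
{"fn": "play_rows", "kwargs": {"series": [[0,[0,0.2,0],[0,0,0]],[0,[0,0.2,0],[0,0,0]],[0,[0,0.2,0],[0,0,0]],[0,[0,0,0],[0,0,0]]]}}

```text
t: 8.25
tool_pos: [0.5881, 0.0272, 0.0793]
tool_rot: [-0.152, 3.13, -0.006]
contact_force: [1.4, -5.4, 5.8]
opening: -0.0
grip_force: 3.0
```

```bash
python3 -c "
from h import *
plan((.064,-.013,.074))
from station import imaging
a=imaging.get_image('side');b=imaging.get_image('scene')
x=cv2.resize(a['color'][170:270,280:380],(500,500),interpolation=2);y=cv2.resize(b['color'][170:270,280:380],(300,300))
d=np.zeros((500,800,3),np.uint8);d[:,:500]=x;d[:300,500:]=y
cv2.imwrite('pics/s3.png',d)"
```

```text
t 8.25 tcp_m [ 0.067 -0.016  0.079] tcp_w [0.588 0.027 0.079] F_m [ 0.887 -5.472  5.775] open -4.844328272520074e-05
tool axes in machine (cols)
 [[-1.    -0.002  0.008]
 [-0.002  1.    -0.004]
 [-0.008 -0.004 -1.   ]]
shares [0.054 0.063 0.105]
```

View pics/s3.png

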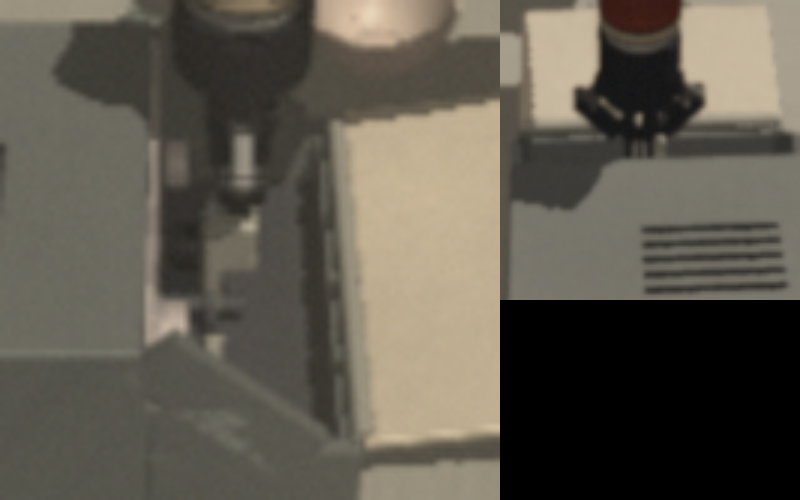

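```bash
python3 -c "
from h import *
d=pickle.load(open('d0.pkl','rb'))
for th in(0,.2,.3,.4,.5,.6,.7):
  a=th-.5;c,s=np.cos(a),np.sin(a)
  P=[(X,r*s+w*c,.03+r*c-w*s) for X in(.054,.08) for r,w in((73,-6),(73,6),(37,6)) for r,w in[(r/1e3,w/1e3)]]
  print(th,((proj(d['side'],m2w(p,P))-[280,170])*5).round().astype(int).tolist())
t=[(.067,-.016+e,.079) for e in(-.0145,0,.0145)]
print(((proj(d['side'],m2w(p,t))-[280,170])*5).round())"
```

```text
0 [[255, 180], [256, 186], [255, 245], [211, 181], [211, 186], [211, 245]]
0.2 [[256, 187], [256, 197], [256, 251], [211, 188], [211, 197], [211, 252]]
0.3 [[256, 193], [257, 204], [256, 256], [211, 193], [212, 204], [211, 256]]
0.4 [[257, 199], [257, 212], [256, 260], [212, 199], [212, 212], [211, 260]]
0.5 [[257, 207], [258, 222], [256, 265], [212, 207], [212, 222], [212, 266]]
0.6 [[257, 216], [258, 232], [256, 271], [212, 216], [212, 232], [212, 271]]
0.7 [[258, 225], [258, 243], [256, 277], [212, 225], [212, 243], [212, 277]]
[[233. 207.]
 [233. 224.]
 [234. 242.]]
```

Request:
{"fn": "play_rows", "kwargs": {"series": [[0,[0,0.08,0],[0,0,0]],[0,[0,0.08,0],[0,0,0]],[0,[0,0,0],[0,0,0]]]}}

```text
t: 8.72
tool_pos: [0.5874, 0.0348, 0.0791]
tool_rot: [-0.151, 3.13, -0.006]
contact_force: [0.4, -6.1, 6.0]
opening: -0.0001
grip_force: 3.3
```

Request:
{"fn": "play_rows", "kwargs": {"series": [[0,[0,0.06,0],[0,0,0]],[0,[0,0,0],[0,0,0]]]}}

```text
t: 8.98
tool_pos: [0.5871, 0.0377, 0.0788]
tool_rot: [-0.151, 3.13, -0.006]
contact_force: [2.1, -6.1, 3.1]
opening: 0.0005
grip_force: 3.3
```

```bash
python3 -c "
from h import *
plan()
from station import imaging
a=imaging.get_image('side')
x=cv2.resize(a['color'][170:270,280:380],(500,500),interpolation=2)
cv2.imwrite('pics/s4.png',x)"
```

```text
t 8.975 tcp_m [ 0.067 -0.006  0.079] tcp_w [0.587 0.038 0.079] F_m [ 1.492 -6.292  3.141] open 0.0004673679797914379
tool axes in machine (cols)
 [[-1.    -0.001  0.008]
 [-0.001  1.    -0.004]
 [-0.008 -0.004 -1.   ]]
```

View pics/s4.png

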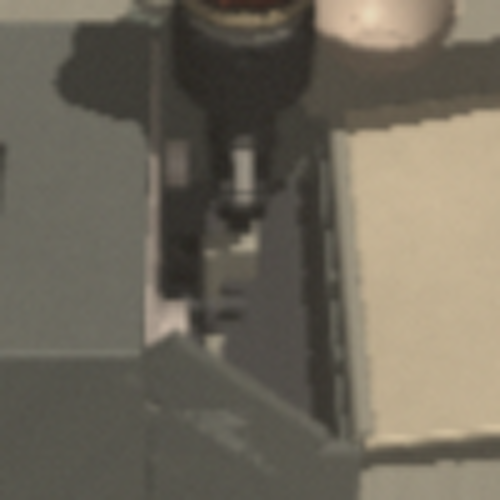

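Request:
{"fn": "play_rows", "kwargs": {"series": [[0,[0,0.06,0],[0,0,0]],[0,[0,0,0],[0,0,0]],[0,[0,0,0],[0,0,0]]]}}

```text
t: 9.4
tool_pos: [0.5868, 0.0404, 0.0784]
tool_rot: [-0.151, 3.13, -0.007]
contact_force: [2.6, -5.6, 1.2]
opening: 0.0002
grip_force: 3.4
```

Request:
{"fn": "play_rows", "kwargs": {"series": [[0,[0,0.04,0],[0,0,0]],[0,[0,0,0],[0,0,0]],[0,[0,0,0],[0,0,0]]]}}

```text
t: 9.78
tool_pos: [0.5867, 0.0417, 0.0783]
tool_rot: [-0.151, 3.13, -0.009]
contact_force: [3.6, -8.7, -0.4]
opening: -0.0003
grip_force: 4.3
```

Request:
{"fn": "play_rows", "kwargs": {"series": [[0,[0,0.02,0],[0,0,0]],[0,[0,0,0],[0,0,0]],[0,[0,0,0],[0,0,0]],[0,[0,0,0],[0,0,0]],[0,[0,0,0],[0,0,0]]]}}

```text
t: 10.4
tool_pos: [0.5867, 0.0418, 0.0783]
tool_rot: [-0.151, 3.13, -0.012]
contact_force: [3.9, -12.3, -0.3]
opening: 0.0001
grip_force: 5.6
```

The force rises without further travel, so the arm is at its end stop (0.80), well past the click. It's being held steadily.

```bash
python3 -c "
from station import ctrl
print(ctrl.finish_job())"
```

```text
the job is handed in; nothing more can be done
None
```

I handed the job in with the door down and the fingers holding the tensioner arm at what the force reading indicates is its end stop (0.80), past the 0.60 click, at about 12 N; the verdict was not shown, and nothing was seen to touch the soap, dish or jar.

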